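# Put the oil testers back on their own stands

### The arm

A 6-joint arm with a two-finger parallel gripper is mounted at the origin on the work surface. World frame = base frame: x ahead of the robot, y to its left, z up, the work surface at z = 0. Lengths are in mm, angles in rad, forces in N, time in s.
With the tool pointing down it reaches from about 350 to 875 mm from the base axis. Payload 4.2 kg.
Tool frame: the origin (TCP) lies between the finger pads; the fingertips stand 25 mm ahead of it and the grasp point (between the pads) lies 6 mm ahead of it; z points along the fingers, y is the line along which they close (so a half turn about z gives the same grasp; the last joint's range is limited). The gripper opens to 85 mm and grips with 20 to 120 N. Pads are 22 mm wide; open, the fingers measure 114 mm over their backs; the gripper's body (76 mm by 85 mm) begins 54 mm behind the grasp point. The pads swing forward as they close: fully open they stand 13 mm farther back than shut.
Start: joints at [1.581, 0.385, 0.008, 0, -1.194, -0.259], TCP at [153.869, 605.742, 256.312] pointing down, gripper open.
Joint ranges: [-3.14, 3.14], [-1.21, 2.06], [-1.07, 1.41], [-3.16, 2.05], [-2.99, -0.16], [-3.1, 3.1]. Speed limits (rad/s): [2.79, 2.79, 3.14, 3.14, 3.14, 3.14].

### API

Orientations are given as a unit quaternion [x, y, z, w].
In Python, from bench import arm gives the robot as it stands.
- The arm moves only by the shell command python3 -m pendant 'ROWS'. ROWS is JSON, a list of rows, each a list of 7 numbers: the shift along the tool's x, y, z in m, then the turn, a rotation vector about the tool's x, y, z in degrees, then the finger opening in m, from 0 to 0.0854. In form: [[x, y, z, wx, wy, wz, fingers], ...]. A call has 1 to 12 rows; each row shifts and turns the commanded pose from where the row before left it, along the tool's axes as they then stand; what a row does not reach is not made up. A row lasts 1/10 s, in which the tool goes at most 50 mm and 8.59 degrees, less where a joint would pass 70% of its speed; a pose out of reach is approached as far as the arm can. A call is refused whole if a number of a shift passes 0.05 or a number of a turn 8.59, either way. A call with a gripper value outside its range is refused whole. The fingers move at their own pace and stop on an object; the grip force is fixed at half the most. Time passes only in rows, so rows that do not move let the fingers close. It gives the time, the measured TCP pose, the force, the opening and the grip force at its end, in the units of the state.
- arm.read_state(): the state, without advancing time (a new reading comes with each control period).
- arm.get_image(name): name is "side" or "top"; returns a dict with "image" (400x640x3 uint8, red, green, blue), "fx", "fy", "cx", "cy" (pixels), "xyz" and "rotation" of the camera in the world. Camera axes: x right, y down, z forward; pixel columns grow to the right and rows downward; lengths in mm; the calibration is good to about 2 mm. A picture is of the moment at which its call begins. There is no depth.
- arm.job_done(): hands the job in; it is judged then, once.
The state is a dict: "clock": time; "joints": joint angles; "joint_vel": joint speeds; "joint_efforts": joint torques, N m; "position": TCP position; "ee_rot": TCP orientation; "contact_force": force on the tool from outside, world axes, zero at the start; "wrist_torque": the same for the moment, N m; "gripper_width": finger opening in mm; "grasp_force": force on a finger pad.
Only numpy, scipy, OpenCV 4.12 (cv2) and the standard library are available. Lean on these libraries where they do the work, as an engineer would, in place of code of your own. Each camera call takes 0.05 s, during which the arm holds its last target. There are 200 camera calls.

### The job

Customers have mixed up the oil testers on this shop counter, and a new one has come in and waits on the grey mat; put every bottle on the stand of its own cap's colour, standing inside the cork circle. The stand that is still free can serve as a stopover while you swap the others round. Keep the glass bottles upright, set each one down gently instead of dropping it, and do not shift the small blue dish.

Things in the scene. Friction and masses are not known exactly. Their poses are not given: they have to be found in the camera images.
- red_bottle: Upright round cobalt-blue glass bottle with a red cap and a thin red band on its paper label. Body 38 mm diameter to a height of 60 mm, then a shoulder and the cap, 29 mm diameter, from 70 to 92 mm. About 0.13 kg. Origin: centre of its underside; z up along the bottle.
- yellow_bottle: Upright round cobalt-blue glass bottle with a yellow cap and a thin yellow band on its paper label. Body 38 mm diameter to a height of 60 mm, then a shoulder and the cap, 29 mm diameter, from 70 to 92 mm. About 0.13 kg. Origin: centre of its underside; z up along the bottle.
- green_bottle: Upright round cobalt-blue glass bottle with a green cap and a thin green band on its paper label. Body 38 mm diameter to a height of 60 mm, then a shoulder and the cap, 29 mm diameter, from 70 to 92 mm. About 0.13 kg. Origin: centre of its underside; z up along the bottle.
- white_bottle: Upright round cobalt-blue glass bottle with a white cap and a thin white band on its paper label. Body 38 mm diameter to a height of 60 mm, then a shoulder and the cap, 29 mm diameter, from 70 to 92 mm. About 0.13 kg. Origin: centre of its underside; z up along the bottle.
- red_stand: Fixed flat red display stand, 80 x 80 mm and 15 mm high, with a 64 mm cork circle flush in the middle of its top. Origin: centre of its underside on the counter; z up, so its top is at z = 15 mm.
- yellow_stand: Fixed flat yellow display stand, 80 x 80 mm and 15 mm high, with a 64 mm cork circle flush in the middle of its top. Origin: centre of its underside on the counter; z up, so its top is at z = 15 mm.
- green_stand: Fixed flat green display stand, 80 x 80 mm and 15 mm high, with a 64 mm cork circle flush in the middle of its top. Origin: centre of its underside on the counter; z up, so its top is at z = 15 mm.
- white_stand: Fixed flat white display stand, 80 x 80 mm and 15 mm high, with a 64 mm cork circle flush in the middle of its top. Origin: centre of its underside on the counter; z up, so its top is at z = 15 mm.
- mat: Fixed grey felt mat, 100 x 100 mm, 4 mm thick, where the newly delivered bottle waits. Origin: centre of its underside on the counter.
- dish: Small loose blue ceramic dish, 70 mm across the rim, 26 mm high, standing on the counter among the stands. Origin: centre of its underside.
Mind the look-alikes: they are no part of the job. There is more than one size of the green_stand; the job needs the larger. What is shaped like the red_bottle but orange is not meant.

How it is judged:
By the outcome, as a careful person would: the job done as asked, in the order asked, and still so for the second after the job is handed in, with the robot touching nothing.
It also fails if it takes over 109 s, if anything falls off the work surface, if the arm or the gripper's body presses on something with over 40 N, if the wrist force passes 120 N, or if a joint passes its speed limit or range.

## Working session

There is one attempt and no reset: what is moved stays moved. The work goes in short steps, Python scripts to look and compute and a shell command to move; the robot and the scene stay as the last step left them, time stands still between calls to the robot, and variables do not carry over. Pictures are saved under pics/ and viewed, at most 14 in all, crops included, and the job is handed in when it is done.

```bash
mkdir -p pics; ls; python3 - <<'E'
from bench import arm
import cv2,json
for n in("top","side"):
    d=arm.get_image(n); cv2.imwrite(f"pics/{n}0.png",d["image"][:,:,::-1])
    print(n,d["fx"],d["fy"],d["cx"],d["cy"],d["xyz"],d["rotation"])
print(arm.read_state())
E
```

```text
pics
top 502.56707235059173 502.56707235059173 323.9768591448434 191.33064238465218 [ 367.88520389  -28.36250225 1086.81119776] [ 0.70990373 -0.70034451  0.05763734 -0.04724624]
side 429.87416194197164 429.87416194197164 326.9333988129156 202.6678026455149 [358.06831922 823.47446135 705.18002514] [-0.08492391  0.89236357 -0.44078283  0.04675129]
{'clock': 0.1, 'joints': array([ 1.58058768e+00,  3.85476045e-01,  6.76339544e-03, -3.94150469e-04,
       -1.19398259e+00, -2.58582528e-01]), 'joint_vel': array([ 0.00082197, -0.00202472,  0.00411041,  0.00214326,  0.0020025 ,
        0.00297129]), 'joint_efforts': array([-3.72155737e-04, -3.93315125e+01,  1.88929135e+01,  4.19794723e+00,
       -2.56386833e-03,  8.14626276e-06]), 'position': array([153.78072441, 605.30799498, 255.33951308]), 'ee_rot': array([ 9.92263356e-01, -1.24147082e-01, -5.45105461e-05,  9.65427449e-04]), 'contact_force': array([-0.16358256, -0.26256205,  0.20418441]), 'wrist_torque': array([-0.02437529, -0.00942153, -0.02245044]), 'grasp_force': 0.0, 'gripper_width': 85.3607382283541}
```

View pics/top0.png

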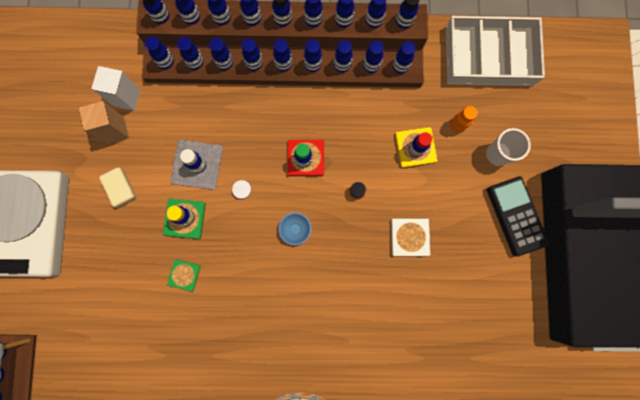

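View pics/side0.png

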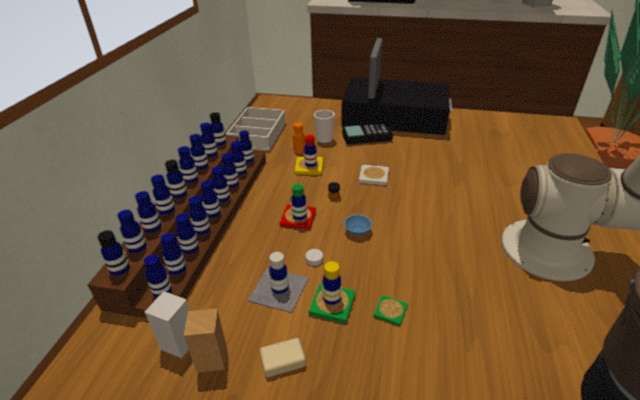

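The top view shows these bottles: green at (303,150) on the red stand, red at (424,140) on the yellow stand, yellow at (178,214) on the large green stand, and white at (190,158) on the mat. The white stand at (411,237) is free and the dish is at (295,229). 

Look-alikes: the green stands are at (184,219), larger, and (184,275), smaller. The larger one, under the yellow bottle, is the one I need. The red-capped bottle is at (424,140); the all-orange one at (465,118) is not meant.

```bash
cat > h.py <<'E'
from bench import arm
import cv2,numpy as np
from scipy.spatial.transform import Rotation as R
def grab(n):
    d=arm.get_image(n); d["R"]=R.from_quat(d["rotation"]).as_matrix(); d["o"]=np.array(d["xyz"])
    d["hsv"]=cv2.cvtColor(d["image"],cv2.COLOR_RGB2HSV); return d
def ray(d,p):
    p=np.atleast_2d(np.float64(p)); v=np.c_[(p[:,0]-d["cx"])/d["fx"],(p[:,1]-d["cy"])/d["fy"],np.ones(len(p))]@d["R"].T
    return v/np.linalg.norm(v,axis=1,keepdims=True)
def plane(d,p,z):
    v=ray(d,p); return d["o"]+v*((z-d["o"][2])/v[:,2])[:,None]
def tri(a,pa,b,pb):
    u=ray(a,pa)[0];v=ray(b,pb)[0]
    s=np.linalg.lstsq(np.c_[u,-v],b["o"]-a["o"],rcond=None)[0]
    P=a["o"]+s[0]*u;Q=b["o"]+s[1]*v
    return (P+Q)/2,np.linalg.norm(P-Q)
RNG={"red":[(0,170,60),(6,255,255)],"yellow":[(24,170,80),(33,255,255)],"green":[(50,120,40),(75,255,255)],
     "orange":[(8,215,180),(14,255,255)],"blue":[(100,80,60),(112,210,230)],"white":[(0,0,165),(180,60,255)]}
def comps(d,c,lo=25):
    m=cv2.inRange(d["hsv"],*map(np.array,RNG[c]))
    if c=="red": m|=cv2.inRange(d["hsv"],(174,170,60),(180,255,255))
    n,l,s,ce=cv2.connectedComponentsWithStats(m)
    return [(tuple(np.round(ce[i],1)),tuple(s[i])) for i in range(1,n) if s[i,4]>=lo],l
E
python3 - <<'E'
from h import *
for n in("top","side"):
    d=grab(n)
    for c in RNG:
        print(n,c,[(tuple(map(float,a)),tuple(map(int,b))) for a,b in comps(d,c)[0] if c!="white" or b[4]<2500])
    r={"top":(160,110,320,180),"side":(240,120,160,210)}[n]
    x,y,w,h=r
    cv2.imwrite(f"pics/{n}c.png",cv2.resize(d["image"][y:y+h,x:x+w,::-1],None,fx=2.5,fy=2.5,interpolation=cv2.INTER_CUBIC))
E
```

```text
top red [((423.8, 139.5), (417, 133, 15, 14, 155)), ((305.3, 158.7), (287, 140, 37, 36, 604))]
top yellow [((409.4, 134.4), (397, 128, 35, 21, 205)), ((423.6, 158.0), (402, 142, 35, 24, 217)), ((173.2, 212.4), (166, 205, 15, 15, 161))]
top green [((302.1, 150.5), (295, 144, 15, 14, 155)), ((185.9, 219.6), (163, 199, 42, 40, 543)), ((184.2, 274.9), (168, 260, 32, 31, 276))]
top orange [((469.5, 120.2), (464, 113, 12, 13, 33))]
top blue [((294.3, 228.5), (279, 213, 31, 32, 757))]
top white [((489.1, 52.3), (452, 16, 92, 62, 2487)), ((534.8, 19.4), (525, 18, 16, 8, 35)), ((635.4, 45.9), (631, 30, 9, 35, 260)), ((106.6, 79.9), (92, 67, 30, 27, 587)), ((637.2, 86.3), (634, 67, 6, 47, 199)), ((638.7, 124.6), (638, 116, 2, 22, 32)), ((510.8, 145.4), (497, 129, 33, 32, 213)), ((186.6, 155.1), (180, 148, 14, 15, 161)), ((241.1, 189.2), (232, 181, 19, 18, 258)), ((511.8, 195.2), (495, 181, 34, 30, 633)), ((409.4, 237.1), (392, 219, 38, 37, 601)), ((616.2, 349.0), (594, 348, 46, 3, 132))]
side red [((309.4, 139.7), (305, 135, 9, 10, 76)), ((297.5, 220.3), (280, 205, 35, 25, 319))]
side yellow [((308.4, 166.7), (295, 157, 28, 18, 228)), ((331.5, 268.8), (324, 261, 15, 18, 179))]
side green [((623.1, 49.0), (605, 0, 35, 88, 823)), ((634.0, 82.2), (628, 67, 12, 33, 168)), ((297.5, 189.5), (293, 184, 10, 12, 111)), ((332.3, 307.6), (309, 283, 46, 40, 551)), ((389.7, 312.4), (374, 295, 33, 31, 290))]
side orange []
side blue [((357.5, 224.3), (345, 216, 26, 19, 381))]
side white [((329.8, 2.5), (308, 0, 44, 7, 221)), ((579.5, 7.7), (553, 0, 57, 16, 678)), ((373.4, 174.0), (360, 165, 28, 17, 158)), ((542.6, 174.7), (539, 166, 6, 20, 55)), ((617.8, 171.7), (613, 169, 10, 9, 50)), ((549.7, 180.8), (548, 175, 5, 11, 32)), ((512.4, 238.9), (503, 220, 23, 43, 460)), ((313.8, 254.6), (306, 249, 17, 12, 160)), ((276.1, 256.4), (270, 252, 13, 10, 97)), ((165.2, 305.8), (146, 292, 39, 29, 624))]
```

View pics/topc.png

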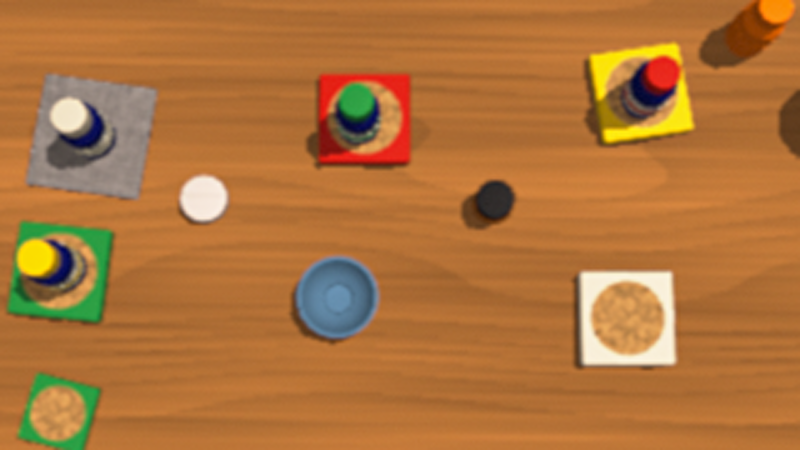

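View pics/sidec.png

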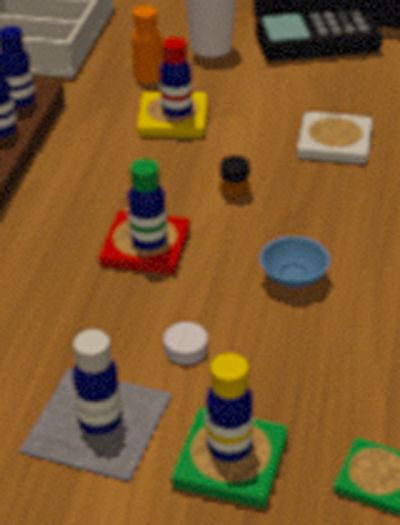

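The crops confirm both choices: the large green stand is the one under the yellow bottle, and the red cap sits on the yellow stand. Next I triangulate the caps, stand corners and cork circles.

```bash
python3 - <<'E'
from h import *
T,S=grab("top"),grab("side")
np.set_printoptions(precision=1,suppress=True)
caps={"red":((423.8,139.5),(309.4,139.7)),"yellow":((173.2,212.4),(331.5,268.8)),"green":((302.1,150.5),(297.5,189.5)),"white":((186.6,155.1),(276.1,256.4))}
for k,(a,b) in caps.items(): print("cap",k,*tri(T,a,S,b))
print("dish",*tri(T,(294.3,228.5),S,(357.5,224.3)))
def proj(d,P):
    q=(np.atleast_2d(P)-d["o"])@d["R"]; return np.c_[q[:,0]/q[:,2]*d["fx"]+d["cx"],q[:,1]/q[:,2]*d["fy"]+d["cy"]]
def quad(d,c,box):
    m=cv2.inRange(d["hsv"],*map(np.array,RNG[c]))
    if c=="red": m|=cv2.inRange(d["hsv"],(174,170,60),(180,255,255))
    x,y,w,h=box; mm=np.zeros_like(m); mm[y:y+h,x:x+w]=m[y:y+h,x:x+w]
    h=cv2.convexHull(cv2.findNonZero(mm)); return h
tb={"red":(285,138,42,42),"yellow":(392,124,48,46),"green":(160,195,48,48),"white":(388,215,46,46)}
sb={"red":(278,203,40,32),"yellow":(292,155,36,24),"green":(306,280,54,46),"white":(356,162,36,26)}
for c in tb:
    hT,hS=quad(T,c,tb[c]),quad(S,c,sb[c])
    (rc,wh,an)=cv2.minAreaRect(hT)
    bx=plane(T,cv2.boxPoints((rc,wh,an)),15)
    cs=bx.mean(0); print("stand",c,"centre@15",cs[:2],"sides",np.linalg.norm(bx[0]-bx[1]),np.linalg.norm(bx[1]-bx[2]))
    aT=cv2.approxPolyDP(hT,4,True)[:,0];aS=cv2.approxPolyDP(hS,3,True)[:,0]
    print("  T",aT.tolist(),"S",aS.tolist())
    # cork
    for n,d,b in(("T",T,tb[c]),("S",S,sb[c])):
        x,y,w,h=b; m=np.zeros((400,640),np.uint8)
        m[y:y+h,x:x+w]=cv2.inRange(d["hsv"],(10,60,70),(22,185,255))[y:y+h,x:x+w]
        hull=quad(d,c,b); z=np.zeros_like(m); cv2.fillConvexPoly(z,hull,255); z=cv2.erode(z,np.ones((3,3))); m&=z
        P=plane(d,cv2.findNonZero(m)[:,0],15)[:,:2].astype(np.float32)
        (cc,r)=cv2.minEnclosingCircle(P); print("  cork",n,len(P),np.array(cc),"r",r)
    # quad far corners triangulated: match by nearest projection
    for p in aT:
        q=proj(S,plane(T,p,15))[0]; i=np.argmin(np.linalg.norm(aS-q,axis=1)); print("  corner",p,aS[i],*tri(T,p,S,aS[i]))
E
```

```text
cap red [ 625.2 -243.6   95.7] 0.9620222233524329
cap yellow [467.8 253.1 101.4] 2.7894465472251952
cap green [598.2   3.   96. ] 1.1614379845563687
cap white [584.5 234.4  95.5] 2.3862173472388566
dish [446.2  18.8  21.6] 1.1445869832245792
stand red centre@15 [602.4  -0.9] sides 78.7570072350131 77.87961710838783
  T [[323, 174], [288, 175], [288, 140], [323, 140]] S [[314, 207], [309, 229], [281, 226], [287, 205]]
  cork T 307 [604.4  -1.9] r 31.91510581970215
  cork S 126 [602.3  -1.5] r 31.83000946044922
  corner [323 174] [314 207] [567.6 -40.5  12.5] 1.6765631220069113
  corner [288 175] [309 229] [564.9  35.9   2.1] 0.6756901285832845
  corner [288 140] [281 226] [640.2  37.3   2.3] 7.1420857941969125
  corner [323 140] [287 205] [642.5 -39.8   9.6] 1.662982587985828
stand yellow centre@15 [ 630.8 -244.3] sides 78.21119988418594 78.3984267353768
  T [[436, 160], [402, 165], [397, 132], [430, 128]] S [[322, 158], [318, 174], [295, 170], [297, 157]]
  cork T 282 [ 631.2 -244. ] r 31.355377197265625
  cork S 89 [ 629.9 -245.3] r 30.846817016601562
  corner [436 160] [322 158] [ 
[... 667 characters left out ...]
 corner [163 233] [345 322] [432.8 299.4   6.6] 3.4984406229970855
  corner [169 199] [309 312] [506.6 290.3   8.4] 2.1141713739881935
stand white centre@15 [ 432.7 -229. ] sides 76.5921435388225 79.58354411166518
  T [[429, 253], [393, 255], [392, 220], [427, 219]] S [[387, 167], [385, 181], [360, 179], [363, 165]]
  cork T 735 [ 433.3 -229.3] r 32.614349365234375
  cork S 231 [ 432.3 -230.9] r 33.733428955078125
  corner [429 253] [387 167] [ 398.  -268.5   12.8] 2.3589888382843824
  corner [393 255] [385 181] [ 395.  -191.3   14.6] 2.2086886573933864
  corner [392 220] [360 179] [ 467.8 -189.9   13.7] 1.377088712807319
  corner [427 219] [363 165] [ 469.9 -265.3   13.7] 3.5123800820630695
```

Everything agrees with the text: caps near z≈96 on the stands, stand tops about 13–15, cork radius about 32, and all within reach.

Plan: yellow → white stand, green → green, red → red, yellow → yellow, white → white. First I square the tool to the world axes and go above the yellow bottle.

```bash
python3 -m pendant '[[0,0,0,0,0,-7.13,0.085],[0,0,0,0,0,-7.13,0.085],[0.031,0.035,0,0,0,0,0.085],[0.031,0.035,0,0,0,0,0.085],[0.031,0.035,0,0,0,0,0.085],[0.031,0.035,0,0,0,0,0.085],[0.031,0.035,0,0,0,0,0.085],[0.031,0.035,0,0,0,0,0.085],[0.031,0.035,0,0,0,0,0.085],[0.031,0.035,0,0,0,0,0.085],[0.031,0.035,0,0,0,0,0.085],[0,0,0,0,0,0,0.085]]'
```

```text
clock: 1.5
position: [435.2, 287.1, 256.3]
ee_rot: [1.0, -0.003, -0.0, 0.0]
contact_force: [-0.5, 0.8, 0.1]
gripper_width: 84.8
grasp_force: 0.0
```

```bash
python3 -m pendant '[[0.016,0.016,0,0,0,0,0.085],[0.017,0.017,0,0,0,0,0.085],[0,0,0.03,0,0,0,0.085],[0,0,0.03,0,0,0,0.085],[0,0,0.03,0,0,0,0.085],[0,0,0.02,0,0,0,0.085],[0,0,0,0,0,0,0.085],[0,0,0,0,0,0,0.085]]'; python3 - <<'E'
from h import *
T=grab("top");S=grab("side")
a=cv2.resize(T["image"][110:290,130:290,::-1],None,fx=2.3,fy=2.3);b=cv2.resize(S["image"][180:360,240:430,::-1],None,fx=2.3,fy=2.3)
cv2.imwrite("pics/al.png",np.hstack([a,b])[:, :800])
E
```

```text
clock: 2.3
position: [466.1, 258.3, 146.8]
ee_rot: [1.0, 0.0, 0.0, 0.0]
contact_force: [-0.9, -0.7, 0.7]
gripper_width: 85.3
grasp_force: 0.0
```

View pics/al.png

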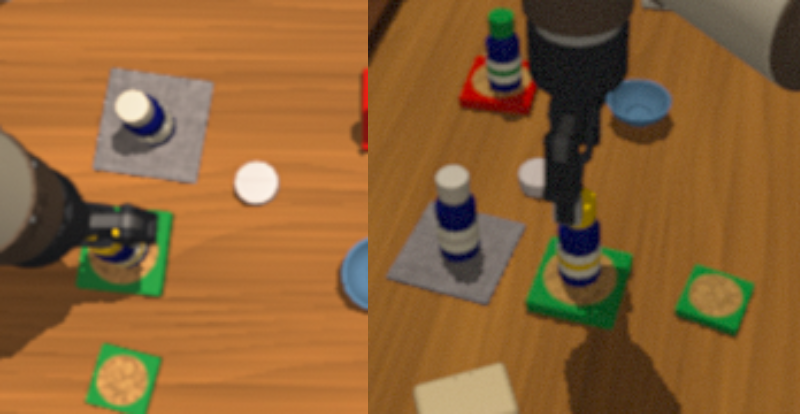

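The gripper straddles the yellow cap at crop pixel (118,232), with clear space on both sides. I make a small correction, descend to body height and close.

```bash
python3 -m pendant '[[0.002,0.004,0,0,0,0,0.085],[0,0,0.02,0,0,0,0.085],[0,0,0.02,0,0,0,0.085],[0,0,0.02,0,0,0,0.085],[0,0,0.016,0,0,0,0.085],[0,0,0,0,0,0,0.085],[0,0,0,0,0,0,0.085]]'; python3 -m pendant '[[0,0,0,0,0,0,0.05],[0,0,0,0,0,0,0.03],[0,0,0,0,0,0,0.03],[0,0,0,0,0,0,0.03],[0,0,0,0,0,0,0.03],[0,0,0,0,0,0,0.03]]'
```

```text
clock: 3.1
position: [468.5, 254.0, 71.1]
ee_rot: [1.0, 0.0, 0.001, -0.0]
contact_force: [0.5, -0.3, 1.0]
gripper_width: 84.9
grasp_force: 0.0
clock: 3.7
position: [468.3, 253.9, 71.3]
ee_rot: [1.0, 0.0, 0.001, -0.0]
contact_force: [0.1, -1.8, 5.4]
gripper_width: 36.5
grasp_force: 59.9
```

```bash
python3 -m pendant '[[0,0,-0.005,0,0,0,0.03],[0,0,-0.015,0,0,0,0.03],[0,0,-0.025,0,0,0,0.03],[0,0,-0.03,0,0,0,0.03],[0,0,-0.03,0,0,0,0.03],[0,0,-0.025,0,0,0,0.03],[0,0,-0.015,0,0,0,0.03],[0,0,-0.005,0,0,0,0.03],[0,0,0,0,0,0,0.03]]'; python3 -m pendant '[[0,0.014,0,0,0,0,0.03],[-0.003,0.03,0,0,0,0,0.03],[-0.004,0.04,0,0,0,0,0.03],[-0.004,0.04,0,0,0,0,0.03],[-0.004,0.04,0,0,0,0,0.03],[-0.004,0.04,0,0,0,0,0.03],[-0.004,0.04,0,0,0,0,0.03],[-0.004,0.04,0,0,0,0,0.03],[-0.004,0.04,0,0,0,0,0.03],[-0.004,0.04,0,0,0,0,0.03],[0,0.04,0,0,0,0,0.03],[0,0.03,0,0,0,0,0.03]]'; python3 -m pendant '[[0,0.025,0,0,0,0,0.03],[0,0.015,0,0,0,0,0.03],[0,0.01,0,0,0,0,0.03],[0,0,0,0,0,0,0.03],[0,0,0,0,0,0,0.03],[0,0,0,0,0,0,0.03]]'
```

```text
clock: 4.6
position: [467.7, 253.8, 220.4]
ee_rot: [1.0, -0.0, 0.0, -0.0]
contact_force: [-0.3, -0.3, -1.6]
gripper_width: 36.3
grasp_force: 60.1
clock: 5.8
position: [431.2, -182.5, 219.0]
ee_rot: [1.0, -0.001, -0.001, -0.0]
contact_force: [0.7, 0.8, -2.1]
gripper_width: 36.0
grasp_force: 60.3
clock: 6.4
position: [432.8, -229.6, 220.1]
ee_rot: [1.0, 0.0, -0.0, -0.0]
contact_force: [0.2, 0.4, -1.3]
gripper_width: 36.7
grasp_force: 60.3
```

```bash
python3 -m pendant '[[0,0,0.01,0,0,0,0.03],[0,0,0.025,0,0,0,0.03],[0,0,0.03,0,0,0,0.03],[0,0,0.03,0,0,0,0.03],[0,0,0.025,0,0,0,0.03],[0,0,0.015,0,0,0,0.03],[0,0,0.007,0,0,0,0.03],[0,0,0,0,0,0,0.03],[0,0,0,0,0,0,0.03]]';python3 -m pendant '[[0,0,0.002,0,0,0,0.03],[0,0,0.002,0,0,0,0.03],[0,0,0.001,0,0,0,0.03],[0,0,0.001,0,0,0,0.03],[0,0,0,0,0,0,0.03],[0,0,0,0,0,0,0.03]]'
```

```text
clock: 7.3
position: [433.5, -230.2, 78.8]
ee_rot: [1.0, 0.0, 0.001, 0.0]
contact_force: [-0.5, 0.4, -1.4]
gripper_width: 36.4
grasp_force: 60.3
clock: 7.9
position: [433.0, -230.3, 72.4]
ee_rot: [1.0, 0.0, 0.0, 0.0]
contact_force: [0.1, -0.7, -1.9]
gripper_width: 36.4
grasp_force: 60.3
```

```bash
python3 -m pendant '[[0,0,0.001,0,0,0,0.03],[0,0,0.0005,0,0,0,0.03],[0,0,0,0,0,0,0.03],[0,0,0,0,0,0,0.03]]'
```

```text
clock: 8.3
position: [433.1, -230.3, 71.3]
ee_rot: [1.0, 0.0, 0.0, 0.0]
contact_force: [-1.4, 1.3, 4.7]
gripper_width: 36.6
grasp_force: 60.8
```

The bottle touched down (force went from −1.9 to +4.7 N). I release it, rise and go over the green bottle at (598,3).

```bash
python3 -m pendant '[[0,0,0,0,0,0,0.045],[0,0,0,0,0,0,0.06],[0,0,0,0,0,0,0.085],[0,0,0,0,0,0,0.085],[0,0,0,0,0,0,0.085],[0,0,-0.015,0,0,0,0.085],[0,0,-0.03,0,0,0,0.085],[0,0,-0.04,0,0,0,0.085],[0,0,-0.03,0,0,0,0.085],[0,0,-0.02,0,0,0,0.085],[0,0,-0.01,0,0,0,0.085]]';python3 -m pendant '[[0.01,-0.015,0,0,0,0,0.085],[0.022,-0.032,0,0,0,0,0.085],[0.025,-0.035,0,0,0,0,0.085],[0.025,-0.035,0,0,0,0,0.085],[0.025,-0.035,0,0,0,0,0.085],[0.025,-0.035,0,0,0,0,0.085],[0.018,-0.025,0,0,0,0,0.085],[0.01,-0.015,0,0,0,0,0.085],[0.005,-0.006,0,0,0,0,0.085],[0,0,0,0,0,0,0.085],[0,0,0,0,0,0,0.085],[0,0,0,0,0,0,0.085]]'; python3 - <<'E'
from h import *
T=grab("top");S=grab("side")
print("yellow cap",[(tuple(map(float,a)),int(b[4])) for d in (T,S) for a,b in comps(d,"yellow")[0]])
E
```

```text
clock: 9.4
position: [433.7, -230.4, 217.9]
ee_rot: [1.0, 0.0, 0.002, 0.0]
contact_force: [0.4, 0.0, 0.7]
gripper_width: 85.0
grasp_force: 0.0
clock: 10.6
position: [597.2, 1.6, 216.0]
ee_rot: [1.0, -0.001, -0.0, 0.0]
contact_force: [0.3, -0.3, -0.3]
gripper_width: 85.2
grasp_force: 0.0
yellow cap [((409.2, 134.4), 188), ((423.4, 158.2), 193), ((419.2, 233.8), 136), ((375.3, 147.0), 74), ((308.2, 166.7), 219)]
```

```bash
python3 -c "
from h import *
T=grab('top');S=grab('side');print(tri(T,(419.2,233.8),S,(375.3,147)))"; python3 -m pendant '[[0.001,-0.001,0.01,0,0,0,0.085],[0,0,0.025,0,0,0,0.085],[0,0,0.03,0,0,0,0.085],[0,0,0.03,0,0,0,0.085],[0,0,0.025,0,0,0,0.085],[0,0,0.015,0,0,0,0.085],[0,0,0.01,0,0,0,0.085],[0,0,0,0,0,0,0.085],[0,0,0,0,0,0,0.085]]'; python3 -m pendant '[[0,0,0,0,0,0,0.05],[0,0,0,0,0,0,0.03],[0,0,0,0,0,0,0.03],[0,0,0,0,0,0,0.03],[0,0,0,0,0,0,0.03],[0,0,0,0,0,0,0.03]]'
```

```text
(array([ 433.37617383, -230.605679  ,   98.6100375 ]), np.float64(1.2323924311263168))
clock: 11.7
position: [599.4, 3.8, 71.2]
ee_rot: [1.0, 0.0, 0.0, 0.0]
contact_force: [-0.0, -0.0, 0.2]
gripper_width: 85.0
grasp_force: 0.0
clock: 12.3
position: [599.4, 3.7, 71.8]
ee_rot: [1.0, 0.0, 0.001, 0.0]
contact_force: [-1.4, -1.4, 5.8]
gripper_width: 36.9
grasp_force: 60.0
```

```bash
python3 -m pendant '[[0,0,-0.005,0,0,0,0.03],[0,0,-0.015,0,0,0,0.03],[0,0,-0.025,0,0,0,0.03],[0,0,-0.03,0,0,0,0.03],[0,0,-0.03,0,0,0,0.03],[0,0,-0.025,0,0,0,0.03],[0,0,-0.015,0,0,0,0.03],[0,0,-0.005,0,0,0,0.03],[0,0,0,0,0,0,0.03]]'; python3 -m pendant '[[-0.007,-0.014,0,0,0,0,0.03],[-0.014,-0.026,0,0,0,0,0.03],[-0.018,-0.034,0,0,0,0,0.03],[-0.018,-0.034,0,0,0,0,0.03],[-0.018,-0.034,0,0,0,0,0.03],[-0.018,-0.034,0,0,0,0,0.03],[-0.018,-0.034,0,0,0,0,0.03],[-0.012,-0.022,0,0,0,0,0.03],[-0.007,-0.014,0,0,0,0,0.03],[-0.003,-0.006,0,0,0,0,0.03],[0,0,0,0,0,0,0.03],[0,0,0,0,0,0,0.03]]'; python3 -m pendant '[[0,0,0,0,0,0,0.03],[0,0,0,0,0,0,0.03]]'
```

```text
clock: 13.2
position: [598.7, 3.9, 220.8]
ee_rot: [1.0, -0.0, 0.0, -0.0]
contact_force: [-0.7, -0.5, -1.7]
gripper_width: 36.4
grasp_force: 60.1
clock: 14.4
position: [466.0, 255.1, 220.5]
ee_rot: [1.0, -0.0, -0.0, 0.0]
contact_force: [0.5, -0.6, -1.1]
gripper_width: 36.6
grasp_force: 60.2
clock: 14.6
position: [466.3, 254.9, 220.8]
ee_rot: [1.0, -0.001, -0.0, 0.0]
contact_force: [-1.1, -0.4, -1.5]
gripper_width: 36.5
grasp_force: 60.2
```

```bash
python3 -m pendant '[[0,-0.001,0.01,0,0,0,0.03],[0,0,0.025,0,0,0,0.03],[0,0,0.03,0,0,0,0.03],[0,0,0.03,0,0,0,0.03],[0,0,0.025,0,0,0,0.03],[0,0,0.015,0,0,0,0.03],[0,0,0.007,0,0,0,0.03],[0,0,0,0,0,0,0.03],[0,0,0,0,0,0,0.03]]';python3 -m pendant '[[0,0,0.002,0,0,0,0.03],[0,0,0.002,0,0,0,0.03],[0,0,0.001,0,0,0,0.03],[0,0,0.001,0,0,0,0.03],[0,0,0.0005,0,0,0,0.03],[0,0,0,0,0,0,0.03],[0,0,0,0,0,0,0.03]]'
```

```text
clock: 15.5
position: [466.4, 257.1, 79.4]
ee_rot: [1.0, 0.0, 0.001, -0.0]
contact_force: [-0.4, -0.6, -0.3]
gripper_width: 36.4
grasp_force: 60.2
clock: 16.2
position: [465.9, 256.8, 72.3]
ee_rot: [1.0, 0.0, 0.0, -0.0]
contact_force: [-0.8, -0.2, -1.3]
gripper_width: 36.6
grasp_force: 60.2
```

```bash
python3 -m pendant '[[0,0,0.001,0,0,0,0.03],[0,0,0,0,0,0,0.03],[0,0,0,0,0,0,0.03]]'
```

```text
clock: 16.5
position: [466.1, 256.9, 71.8]
ee_rot: [1.0, 0.0, 0.0, -0.0]
contact_force: [-1.2, -0.7, 4.1]
gripper_width: 36.6
grasp_force: 60.7
```

```bash
python3 -m pendant '[[0,0,0,0,0,0,0.045],[0,0,0,0,0,0,0.06],[0,0,0,0,0,0,0.085],[0,0,0,0,0,0,0.085],[0,0,0,0,0,0,0.085],[0,0,-0.015,0,0,0,0.085],[0,0,-0.03,0,0,0,0.085],[0,0,-0.04,0,0,0,0.085],[0,0,-0.03,0,0,0,0.085],[0,0,-0.02,0,0,0,0.085],[0,0,-0.01,0,0,0,0.085]]';python3 -m pendant '[[0.006,0.02,0,0,0,0,0.085],[0.01,0.032,0,0,0,0,0.085],[0.012,0.038,0,0,0,0,0.085],[0.012,0.038,0,0,0,0,0.085],[0.012,0.038,0,0,0,0,0.085],[0.012,0.038,0,0,0,0,0.085],[0.012,0.038,0,0,0,0,0.085],[0.012,0.038,0,0,0,0,0.085],[0.012,0.038,0,0,0,0,0.085],[0.012,0.038,0,0,0,0,0.085],[0.012,0.038,0,0,0,0,0.085],[0.012,0.038,0,0,0,0,0.085]]'; python3 -m pendant '[[0.011,0.035,0,0,0,0,0.085],[0.008,0.02,0,0,0,0,0.085],[0.004,0.014,0,0,0,0,0.085],[0,0,0,0,0,0,0.085],[0,0,0,0,0,0,0.085],[0,0,0,0,0,0,0.085]]'
```

```text
clock: 17.6
position: [466.5, 257.3, 218.6]
ee_rot: [1.0, 0.0, 0.001, -0.001]
contact_force: [0.3, -0.2, 0.4]
gripper_width: 84.7
grasp_force: 0.0
clock: 18.8
position: [601.8, -176.8, 215.0]
ee_rot: [1.0, -0.0, -0.001, -0.0]
contact_force: [0.6, -0.3, 0.6]
gripper_width: 84.7
grasp_force: 0.0
clock: 19.4
position: [624.7, -243.1, 216.3]
ee_rot: [1.0, 0.001, -0.0, -0.0]
contact_force: [-0.2, -0.3, 0.3]
gripper_width: 84.9
grasp_force: 0.0
```

```bash
python3 -m pendant '[[0.001,0,0.01,0,0,0,0.085],[0,0,0.025,0,0,0,0.085],[0,0,0.03,0,0,0,0.085],[0,0,0.03,0,0,0,0.085],[0,0,0.025,0,0,0,0.085],[0,0,0.015,0,0,0,0.085],[0,0,0.01,0,0,0,0.085],[0,0,0,0,0,0,0.085],[0,0,0,0,0,0,0.085]]'; python3 -m pendant '[[0,0,0,0,0,0,0.05],[0,0,0,0,0,0,0.03],[0,0,0,0,0,0,0.03],[0,0,0,0,0,0,0.03],[0,0,0,0,0,0,0.03],[0,0,0,0,0,0,0.03]]'; python3 -m pendant '[[0,0,-0.005,0,0,0,0.03],[0,0,-0.015,0,0,0,0.03],[0,0,-0.025,0,0,0,0.03],[0,0,-0.03,0,0,0,0.03],[0,0,-0.03,0,0,0,0.03],[0,0,-0.025,0,0,0,0.03],[0,0,-0.015,0,0,0,0.03],[0,0,-0.005,0,0,0,0.03],[0,0,0,0,0,0,0.03]]'
```

```text
clock: 20.3
position: [626.7, -244.3, 72.3]
ee_rot: [1.0, 0.0, 0.001, 0.0]
contact_force: [-0.5, -0.5, 0.5]
gripper_width: 85.4
grasp_force: 0.0
clock: 20.9
position: [626.5, -244.5, 72.3]
ee_rot: [1.0, 0.0, 0.001, 0.0]
contact_force: [-0.7, -0.4, 5.0]
gripper_width: 36.8
grasp_force: 60.2
clock: 21.8
position: [625.9, -244.1, 222.0]
ee_rot: [1.0, -0.0, 0.0, -0.0]
contact_force: [-0.5, 0.1, -1.6]
gripper_width: 36.3
grasp_force: 60.2
```

```bash
python3 -m pendant '[[-0.001,-0.014,0,0,0,0,0.03],[-0.002,-0.026,0,0,0,0,0.03],[-0.003,-0.034,0,0,0,0,0.03],[-0.003,-0.034,0,0,0,0,0.03],[-0.003,-0.034,0,0,0,0,0.03],[-0.003,-0.034,0,0,0,0,0.03],[-0.003,-0.030,0,0,0,0,0.03],[-0.002,-0.020,0,0,0,0,0.03],[-0.001,-0.012,0,0,0,0,0.03],[-0.001,-0.005,0,0,0,0,0.03],[0,0,0,0,0,0,0.03],[0,0,0,0,0,0,0.03]]'; python3 -m pendant '[[0,0,0.01,0,0,0,0.03],[0,0,0.025,0,0,0,0.03],[0,0,0.03,0,0,0,0.03],[0,0,0.03,0,0,0,0.03],[0,0,0.025,0,0,0,0.03],[0,0,0.015,0,0,0,0.03],[0,0,0.007,0,0,0,0.03],[0,0,0,0,0,0,0.03],[0,0,0,0,0,0,0.03]]';python3 -m pendant '[[0,0,0.002,0,0,0,0.03],[0,0,0.002,0,0,0,0.03],[0,0,0.001,0,0,0,0.03],[0,0,0.001,0,0,0,0.03],[0,0,0.0005,0,0,0,0.03],[0,0,0,0,0,0,0.03],[0,0,0,0,0,0,0.03]]'
```

```text
clock: 23.0
position: [603.8, -1.9, 221.0]
ee_rot: [1.0, -0.0, -0.0, 0.0]
contact_force: [0.5, 0.6, -2.0]
gripper_width: 36.5
grasp_force: 60.3
clock: 23.9
position: [604.5, -1.5, 79.9]
ee_rot: [1.0, -0.0, 0.001, -0.0]
contact_force: [0.2, 0.5, -0.8]
gripper_width: 36.2
grasp_force: 60.3
clock: 24.6
position: [604.0, -1.2, 72.9]
ee_rot: [1.0, 0.0, 0.0, -0.0]
contact_force: [-0.4, -0.8, -2.6]
gripper_width: 36.3
grasp_force: 60.3
```

```bash
python3 -m pendant '[[0,0,0.001,0,0,0,0.03],[0,0,0,0,0,0,0.03],[0,0,0,0,0,0,0.03]]'
```

```text
clock: 24.9
position: [604.1, -1.2, 72.3]
ee_rot: [1.0, 0.0, 0.0, -0.0]
contact_force: [-1.1, -1.1, 2.7]
gripper_width: 36.4
grasp_force: 60.8
```

```bash
python3 -m pendant '[[0,0,0,0,0,0,0.045],[0,0,0,0,0,0,0.06],[0,0,0,0,0,0,0.085],[0,0,0,0,0,0,0.085],[0,0,0,0,0,0,0.085],[0,0,-0.015,0,0,0,0.085],[0,0,-0.03,0,0,0,0.085],[0,0,-0.04,0,0,0,0.085],[0,0,-0.03,0,0,0,0.085],[0,0,-0.02,0,0,0,0.085],[0,0,-0.01,0,0,0,0.085]]';python3 -m pendant '[[-0.01,0.014,0,0,0,0,0.085],[-0.022,0.030,0,0,0,0,0.085],[-0.026,0.035,0,0,0,0,0.085],[-0.026,0.035,0,0,0,0,0.085],[-0.026,0.035,0,0,0,0,0.085],[-0.026,0.035,0,0,0,0,0.085],[-0.018,0.025,0,0,0,0,0.085],[-0.01,0.014,0,0,0,0,0.085],[-0.006,0.006,0,0,0,0,0.085],[0,0,0,0,0,0,0.085],[0,0,0,0,0,0,0.085],[0,0,0,0,0,0,0.085]]'; python3 - <<'E'
from h import *
T=grab("top");S=grab("side")
cv2.imwrite("pics/mid.png",np.vstack([T["image"][100:300,100:500,::-1],S["image"][120:330,200:600,::-1]]))
E
```

```text
clock: 26.0
position: [604.7, -1.1, 219.3]
ee_rot: [1.0, 0.0, 0.002, -0.0]
contact_force: [-0.2, -0.5, -0.4]
gripper_width: 85.0
grasp_force: 0.0
clock: 27.2
position: [434.4, -229.6, 216.5]
ee_rot: [1.0, 0.001, -0.0, -0.0]
contact_force: [0.1, 0.4, -0.3]
gripper_width: 85.1
grasp_force: 0.0
```

View pics/mid.png

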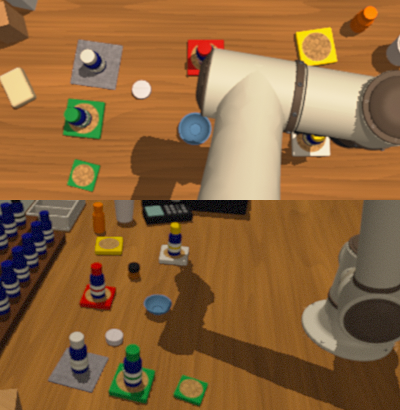

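The crop shows green upright on the green stand at (75,120), red on the red stand at (205,50), and yellow on the white stand. The dish at (194,128) hasn't moved. Next, yellow goes to the yellow stand at (630.7,−244.5).

```bash
python3 -m pendant '[[-0.001,0.001,0.01,0,0,0,0.085],[0,0,0.025,0,0,0,0.085],[0,0,0.03,0,0,0,0.085],[0,0,0.03,0,0,0,0.085],[0,0,0.025,0,0,0,0.085],[0,0,0.015,0,0,0,0.085],[0,0,0.01,0,0,0,0.085],[0,0,0,0,0,0,0.085],[0,0,0,0,0,0,0.085]]'; python3 -m pendant '[[0,0,0,0,0,0,0.05],[0,0,0,0,0,0,0.03],[0,0,0,0,0,0,0.03],[0,0,0,0,0,0,0.03],[0,0,0,0,0,0,0.03],[0,0,0,0,0,0,0.03]]'; python3 -m pendant '[[0,0,-0.005,0,0,0,0.03],[0,0,-0.015,0,0,0,0.03],[0,0,-0.025,0,0,0,0.03],[0,0,-0.03,0,0,0,0.03],[0,0,-0.03,0,0,0,0.03],[0,0,-0.025,0,0,0,0.03],[0,0,-0.015,0,0,0,0.03],[0,0,-0.005,0,0,0,0.03],[0,0,0,0,0,0,0.03]]'
```

```text
clock: 28.2
position: [433.3, -231.3, 72.0]
ee_rot: [1.0, 0.0, 0.0, 0.0]
contact_force: [0.1, -0.4, 0.1]
gripper_width: 85.3
grasp_force: 0.0
clock: 28.8
position: [433.3, -231.2, 72.6]
ee_rot: [1.0, 0.0, 0.001, 0.0]
contact_force: [-1.2, 2.1, 6.4]
gripper_width: 36.4
grasp_force: 59.7
clock: 29.7
position: [432.8, -231.2, 221.9]
ee_rot: [1.0, -0.0, 0.0, -0.0]
contact_force: [-0.4, -0.5, -1.8]
gripper_width: 36.5
grasp_force: 60.1
```

dx +198, dy −13.

```bash
python3 -m pendant '[[0.01,0.001,0,0,0,0,0.03],[0.02,0.001,0,0,0,0,0.03],[0.028,0.002,0,0,0,0,0.03],[0.028,0.002,0,0,0,0,0.03],[0.028,0.002,0,0,0,0,0.03],[0.028,0.002,0,0,0,0,0.03],[0.026,0.002,0,0,0,0,0.03],[0.016,0.001,0,0,0,0,0.03],[0.01,0,0,0,0,0,0.03],[0.004,0,0,0,0,0,0.03],[0,0,0,0,0,0,0.03],[0,0,0,0,0,0,0.03]]'; python3 -m pendant '[[0,0,0.01,0,0,0,0.03],[0,0,0.025,0,0,0,0.03],[0,0,0.03,0,0,0,0.03],[0,0,0.03,0,0,0,0.03],[0,0,0.025,0,0,0,0.03],[0,0,0.015,0,0,0,0.03],[0,0,0.007,0,0,0,0.03],[0,0,0,0,0,0,0.03],[0,0,0,0,0,0,0.03]]';python3 -m pendant '[[0,0,0.002,0,0,0,0.03],[0,0,0.002,0,0,0,0.03],[0,0,0.001,0,0,0,0.03],[0,0,0.001,0,0,0,0.03],[0,0,0.0005,0,0,0,0.03],[0,0,0,0,0,0,0.03],[0,0,0,0,0,0,0.03]]'
```

```text
clock: 30.9
position: [630.3, -244.2, 221.6]
ee_rot: [1.0, -0.0, -0.0, -0.0]
contact_force: [-0.9, 0.4, -1.4]
gripper_width: 36.3
grasp_force: 60.1
clock: 31.8
position: [631.8, -244.5, 81.2]
ee_rot: [1.0, 0.0, 0.001, 0.0]
contact_force: [0.9, 0.6, -1.3]
gripper_width: 36.7
grasp_force: 60.1
clock: 32.5
position: [631.0, -244.2, 73.3]
ee_rot: [1.0, 0.0, -0.0, 0.0]
contact_force: [0.0, -0.1, -1.5]
gripper_width: 36.5
grasp_force: 60.1
```

```bash
python3 -m pendant '[[0,0,0.001,0,0,0,0.03],[0,0,0,0,0,0,0.03],[0,0,0,0,0,0,0.03]]'
```

```text
clock: 32.8
position: [631.1, -244.3, 72.8]
ee_rot: [1.0, 0.0, 0.0, 0.0]
contact_force: [-0.9, -0.3, 1.8]
gripper_width: 36.4
grasp_force: 60.4
```

```bash
python3 -m pendant '[[0,0,0,0,0,0,0.045],[0,0,0,0,0,0,0.06],[0,0,0,0,0,0,0.085],[0,0,0,0,0,0,0.085],[0,0,0,0,0,0,0.085],[0,0,-0.015,0,0,0,0.085],[0,0,-0.03,0,0,0,0.085],[0,0,-0.04,0,0,0,0.085],[0,0,-0.03,0,0,0,0.085],[0,0,-0.02,0,0,0,0.085],[0,0,-0.01,0,0,0,0.085]]';python3 -m pendant '[[0,-0.014,0,0,0,0,0.085],[-0.004,-0.03,0,0,0,0,0.085],[-0.004,-0.04,0,0,0,0,0.085],[-0.004,-0.04,0,0,0,0,0.085],[-0.004,-0.04,0,0,0,0,0.085],[-0.004,-0.04,0,0,0,0,0.085],[-0.004,-0.04,0,0,0,0,0.085],[-0.004,-0.04,0,0,0,0,0.085],[-0.004,-0.04,0,0,0,0,0.085],[-0.004,-0.04,0,0,0,0,0.085],[-0.004,-0.04,0,0,0,0,0.085],[-0.003,-0.03,0,0,0,0,0.085]]'; python3 -m pendant '[[-0.003,-0.025,0,0,0,0,0.085],[0,-0.015,0,0,0,0,0.085],[0,-0.006,0,0,0,0,0.085],[0,0,0,0,0,0,0.085],[0,0,0,0,0,0,0.085],[0,0,0,0,0,0,0.085]]'
```

```text
clock: 33.9
position: [631.9, -244.5, 221.5]
ee_rot: [1.0, 0.0, 0.003, 0.001]
contact_force: [-0.3, 0.3, -0.2]
gripper_width: 85.1
grasp_force: 0.0
clock: 35.1
position: [586.1, 192.5, 215.6]
ee_rot: [1.0, 0.001, -0.001, 0.001]
contact_force: [0.3, 0.6, 0.9]
gripper_width: 85.2
grasp_force: 0.0
clock: 35.7
position: [585.0, 234.6, 217.3]
ee_rot: [1.0, -0.001, -0.0, 0.0]
contact_force: [-0.4, 0.2, 0.4]
gripper_width: 85.2
grasp_force: 0.0
```

```bash
python3 - <<'E'
from h import *
S=grab("side"); T=grab("top")
# white cap: base edge/top edge rows in side view using the blue/white boundary column scan
print(S["hsv"][248:300:2,277].tolist())
print(plane(T,(186.6,155.1),87))
E
```

```text
[[16, 189, 146], [15, 182, 144], [17, 50, 182], [18, 46, 194], [19, 49, 192], [17, 46, 193], [20, 47, 191], [21, 54, 127], [20, 56, 118], [18, 57, 117], [18, 50, 103], [116, 210, 57], [120, 255, 57], [119, 213, 61], [126, 219, 56], [122, 190, 59], [130, 62, 62], [20, 48, 134], [18, 58, 124], [19, 46, 116], [20, 55, 134], [133, 33, 70], [115, 231, 54], [120, 9, 56], [9, 38, 67], [4, 33, 62]]
[[587.6017796 236.9215019  87.       ]]
```

```bash
python3 -c "
from h import *
T=grab('top');S=grab('side');print(tri(T,(186.6,155.1),S,(277,260.5)))"; python3 -m pendant '[[0.002,-0.002,0.01,0,0,0,0.085],[0,0,0.025,0,0,0,0.085],[0,0,0.03,0,0,0,0.085],[0,0,0.03,0,0,0,0.085],[0,0,0.025,0,0,0,0.085],[0,0,0.018,0,0,0,0.085],[0,0,0.012,0,0,0,0.085],[0,0,0.006,0,0,0,0.085],[0,0,0,0,0,0,0.085],[0,0,0,0,0,0,0.085]]'
```

```text
(array([584.62946045, 236.5132173 ,  86.52847353]), np.float64(6.04931060677775))
clock: 36.9
position: [587.5, 238.1, 62.1]
ee_rot: [1.0, 0.0, 0.001, -0.0]
contact_force: [0.3, 0.5, 0.6]
gripper_width: 84.8
grasp_force: 0.0
```

```bash
python3 -m pendant '[[-0.001,0.001,0.001,0,0,0,0.085],[0,0,0,0,0,0,0.05],[0,0,0,0,0,0,0.03],[0,0,0,0,0,0,0.03],[0,0,0,0,0,0,0.03],[0,0,0,0,0,0,0.03],[0,0,0,0,0,0,0.03]]'; python3 -m pendant '[[0,0,-0.005,0,0,0,0.03],[0,0,-0.015,0,0,0,0.03],[0,0,-0.025,0,0,0,0.03],[0,0,-0.03,0,0,0,0.03],[0,0,-0.03,0,0,0,0.03],[0,0,-0.03,0,0,0,0.03],[0,0,-0.02,0,0,0,0.03],[0,0,-0.007,0,0,0,0.03],[0,0,0,0,0,0,0.03]]'
```

```text
clock: 37.6
position: [586.4, 236.9, 61.0]
ee_rot: [1.0, 0.0, 0.001, -0.0]
contact_force: [0.4, -0.5, 4.5]
gripper_width: 36.4
grasp_force: 60.2
clock: 38.5
position: [585.8, 236.9, 222.6]
ee_rot: [1.0, -0.0, 0.0, -0.0]
contact_force: [-0.1, 0.1, -0.3]
gripper_width: 36.6
grasp_force: 60.0
```

```bash
python3 -m pendant '[[-0.005,0.014,0,0,0,0,0.03],[-0.01,0.03,0,0,0,0,0.03],[-0.013,0.038,0,0,0,0,0.03],[-0.013,0.038,0,0,0,0,0.03],[-0.013,0.038,0,0,0,0,0.03],[-0.013,0.038,0,0,0,0,0.03],[-0.013,0.038,0,0,0,0,0.03],[-0.013,0.038,0,0,0,0,0.03],[-0.013,0.038,0,0,0,0,0.03],[-0.013,0.038,0,0,0,0,0.03],[-0.013,0.038,0,0,0,0,0.03],[-0.010,0.036,0,0,0,0,0.03]]'; python3 -m pendant '[[-0.007,0.025,0,0,0,0,0.03],[-0.004,0.014,0,0,0,0,0.03],[0,0.006,0,0,0,0,0.03],[0,0,0,0,0,0,0.03],[0,0,0,0,0,0,0.03],[0,0,0,0,0,0,0.03]]'
```

```text
clock: 39.7
position: [441.1, -186.8, 220.7]
ee_rot: [1.0, -0.0, -0.002, -0.0]
contact_force: [1.4, -0.6, -0.9]
gripper_width: 36.7
grasp_force: 60.1
clock: 40.3
position: [433.0, -229.5, 222.0]
ee_rot: [1.0, 0.001, -0.0, -0.0]
contact_force: [0.2, 0.3, -0.4]
gripper_width: 36.6
grasp_force: 60.2
```

```bash
python3 -m pendant '[[0,0,0.01,0,0,0,0.03],[0,0,0.025,0,0,0,0.03],[0,0,0.03,0,0,0,0.03],[0,0,0.03,0,0,0,0.03],[0,0,0.025,0,0,0,0.03],[0,0,0.015,0,0,0,0.03],[0,0,0.007,0,0,0,0.03],[0,0,0,0,0,0,0.03],[0,0,0,0,0,0,0.03]]';python3 -m pendant '[[0,0,0.002,0,0,0,0.03],[0,0,0.002,0,0,0,0.03],[0,0,0.001,0,0,0,0.03],[0,0,0.001,0,0,0,0.03],[0,0,0.001,0,0,0,0.03],[0,0,0,0,0,0,0.03],[0,0,0,0,0,0,0.03]]'
```

```text
clock: 41.2
position: [433.5, -230.2, 80.8]
ee_rot: [1.0, 0.0, 0.001, 0.0]
contact_force: [0.0, -0.2, -0.3]
gripper_width: 36.5
grasp_force: 60.2
clock: 41.9
position: [432.9, -230.3, 73.3]
ee_rot: [1.0, 0.0, -0.0, 0.0]
contact_force: [-0.2, -0.1, -1.7]
gripper_width: 36.2
grasp_force: 60.2
```

```bash
python3 -m pendant '[[0,0,0.001,0,0,0,0.03],[0,0,0,0,0,0,0.03],[0,0,0,0,0,0,0.03]]'
```

```text
clock: 42.2
position: [432.9, -230.3, 72.3]
ee_rot: [1.0, 0.0, -0.0, -0.0]
contact_force: [-0.8, -0.0, -0.7]
gripper_width: 36.3
grasp_force: 60.2
```

```bash
python3 -m pendant '[[0,0,0.0007,0,0,0,0.03],[0,0,0,0,0,0,0.03],[0,0,0,0,0,0,0.03]]'
```

```text
clock: 42.5
position: [433.1, -230.3, 71.9]
ee_rot: [1.0, 0.0, 0.0, 0.0]
contact_force: [-0.5, 0.8, 3.4]
gripper_width: 36.4
grasp_force: 60.7
```

```bash
python3 -m pendant '[[0,0,0,0,0,0,0.045],[0,0,0,0,0,0,0.06],[0,0,0,0,0,0,0.085],[0,0,0,0,0,0,0.085],[0,0,0,0,0,0,0.085],[0,0,-0.015,0,0,0,0.085],[0,0,-0.03,0,0,0,0.085],[0,0,-0.04,0,0,0,0.085],[0,0,-0.03,0,0,0,0.085],[0,0,-0.03,0,0,0,0.085],[0,0,-0.02,0,0,0,0.085]]';python3 -m pendant '[[0,-0.02,0,0,0,0,0.085],[0,-0.04,0,0,0,0,0.085],[0,-0.045,0,0,0,0,0.085],[0,-0.045,0,0,0,0,0.085],[0,-0.045,0,0,0,0,0.085],[0,-0.045,0,0,0,0,0.085],[0,-0.045,0,0,0,0,0.085],[0,-0.045,0,0,0,0,0.085],[0,-0.045,0,0,0,0,0.085],[0,-0.045,0,0,0,0,0.085],[0,-0.045,0,0,0,0,0.085],[0,-0.045,0,0,0,0,0.085]]'; python3 -m pendant '[[-0.03,-0.035,0,0,0,0,0.085],[-0.03,-0.035,0,0,0,0,0.085],[-0.03,-0.035,0,0,0,0,0.085],[-0.03,-0.035,0,0,0,0,0.085],[-0.03,-0.035,0,0,0,0,0.085],[-0.02,-0.02,0,0,0,0,0.085],[-0.01,-0.01,0,0,0,0,0.085],[0,0,0,0,0,0,0.085],[0,0,0,0,0,0,0.085]]';python3 - <<'E'
from h import *
T=grab("top");S=grab("side")
for c in RNG:
    print(c,[[(tuple(map(float,a)),int(b[4])) for a,b in comps(d,c)[0] if 50<b[4]<900] for d in(T,S)] if c!="white" else "")
a=cv2.resize(T["image"][100:300,140:500,::-1],None,fx=1.4,fy=1.4);b=S["image"][120:400,200:560,::-1]; b=cv2.resize(b,(504,320))
cv2.imwrite("pics/end.png",np.vstack([a,b]))
E
```

```text
clock: 43.6
position: [433.4, -230.4, 239.1]
ee_rot: [1.0, 0.0, 0.002, 0.0]
contact_force: [0.6, -0.8, 0.6]
gripper_width: 84.7
grasp_force: 0.0
clock: 44.8
position: [432.4, 281.6, 236.7]
ee_rot: [1.0, 0.0, 0.0, -0.0]
contact_force: [1.2, 0.2, 1.2]
gripper_width: 84.7
grasp_force: 0.0
clock: 45.7
position: [253.1, 484.2, 236.4]
ee_rot: [1.0, -0.0, -0.0, 0.0]
contact_force: [0.7, 0.5, -0.8]
gripper_width: 85.3
grasp_force: 0.0
red [[((305.0, 156.4), 770)], [((296.2, 188.5), 114), ((297.6, 220.1), 325)]]
yellow [[((418.2, 145.2), 564)], [((307.3, 139.0), 70), ((308.4, 166.7), 238)]]
green [[((182.3, 218.1), 728), ((184.2, 274.9), 276)], [((332.2, 272.3), 186), ((332.1, 307.3), 563), ((389.6, 312.3), 288)]]
orange [[], []]
blue [[((294.3, 228.5), 759)], [((357.5, 224.3), 375)]]
white
```

View pics/end.png

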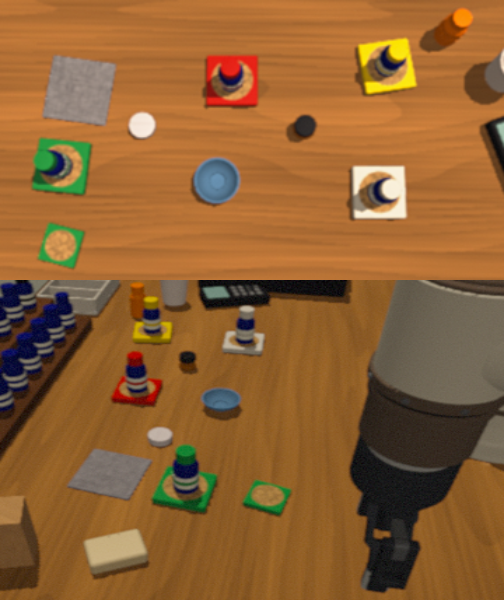

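All four bottles stand upright on their own colours: red at (231,72), yellow at (390,55), green at (50,162) and white at (386,190) in the crop. Each sits inside its cork, and the dish is still at (294.3,228.5), exactly as before. I'm handing in.

```bash
python3 -c "
from bench import arm
print(arm.job_done())"
```

```text
the job is handed in; nothing more can be done
None
```

All four bottles now stand upright inside the cork circles of their own colour stands, the blue dish has not moved, and I handed the job in at about 46 s on the robot clock (limit 109 s); no verdict came back.

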